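# Light the diyas gently, smallest first

## Task

Switch on the three electric ceramic diyas on the clear acrylic stand one at a time, smallest first, then the medium one, then the largest, by pressing each one's white plastic flame all the way down so that it stays down. The diyas are thin and fragile, so go gently: never push on a diya or its flame with more than 15 newtons, and leave every diya standing upright where it is on the stand. Leave the bowl, the jar and the clip alone.

Things in the scene. Friction and masses are not known exactly. Their poses are not given: they have to be found in the camera images.
- stand: bottom tier of the clear acrylic diya stand, fixed to the desk: a level plate 150 (x) x 420 (y) x 6 mm on two end walls, its top 30 mm above the desk; origin under its centre at desk height, z up, long axis y. The three diyas stand on it in a row about 130 mm apart, in any order
- diya_small: the small diya: open round terracotta-coloured ceramic lamp bowl, 64 mm across the rim and 24 mm tall, with a small blunt lip standing 11 mm out from the rim at +x and a 24 mm thick wick post in the middle, as high as the rim; loose; origin at the centre of its underside, z up. Its flame stands on the post
- flame_small_top (a point): centre of the flat 12 mm wide top of the small diya's white plastic flame (26 mm tall, 21 mm at its widest, on the diya's axis), which rides on a spring over a push switch; 50 mm above the diya's underside when up; sinks with the switch (its spring gives another 0.7 mm per newton, up to 8 mm, and comes back on release)
- flame_small (a joint): how far the switch under the small diya's flame is pressed (m): 0 up (off), 0.010 fully down (on); takes about 2.5 N to move, has a firm stop at the bottom and stays where it is left
- diya_medium: the medium diya: open round terracotta-coloured ceramic lamp bowl, 84 mm across the rim and 30 mm tall, with a small blunt lip standing 11 mm out from the rim at +x and a 24 mm thick wick post in the middle, as high as the rim; loose; origin at the centre of its underside, z up. Its flame stands on the post
- flame_medium_top (a point): centre of the flat 12 mm wide top of the medium diya's white plastic flame (26 mm tall, 21 mm at its widest, on the diya's axis), which rides on a spring over a push switch; 56 mm above the diya's underside when up; sinks with the switch (its spring gives another 0.7 mm per newton, up to 8 mm, and comes back on release)
- flame_medium (a joint): how far the switch under the medium diya's flame is pressed (m): 0 up (off), 0.010 fully down (on); takes about 2.5 N to move, has a firm stop at the bottom and stays where it is left
- diya_large: the large diya: open round terracotta-coloured ceramic lamp bowl, 108 mm across the rim and 38 mm tall, with a small blunt lip standing 11 mm out from the rim at +x and a 24 mm thick wick post in the middle, as high as the rim; loose; origin at the centre of its underside, z up. Its flame stands on the post
- flame_large_top (a point): centre of the flat 12 mm wide top of the large diya's white plastic flame (26 mm tall, 21 mm at its widest, on the diya's axis), which rides on a spring over a push switch; 64 mm above the diya's underside when up; sinks with the switch (its spring gives another 0.7 mm per newton, up to 8 mm, and comes back on release)
- flame_large (a joint): how far the switch under the large diya's flame is pressed (m): 0 up (off), 0.010 fully down (on); takes about 2.5 N to move, has a firm stop at the bottom and stays where it is left
- bowl: bystander: steel bowl, 120 mm across, 50 mm tall, loose; origin at the centre of its underside
- jar: bystander: white plastic jar with a twist cap, 64 mm across, 85 mm tall, loose; origin at the centre of its underside
- clip: bystander: dark steel binder clip lying flat, about 51 mm wide and 22 mm high, with two steel wire loops; loose; origin at the centre of its underside

How it is judged:
On the way, in this order (a step that is already met when the one before it is completed fails the run):
1. the small diya's flame is down (over 7 mm), the other two still up (under 3 mm) (value of joint flame_small above 0.007 m and value of joint each of flame_medium, flame_large below 0.003 m), for 0.2 s.
2. the small and medium flames are down (over 7 mm), the large one still up (under 3 mm) (value of joint each of flame_small, flame_medium above 0.007 m and value of joint flame_large below 0.003 m), for 0.2 s.
3. all three flames are down (over 7 mm) (value of joint each of flame_small, flame_medium, flame_large above 0.007 m), for 0.2 s.
At the end, for the whole second after the job is handed in: All three flames are down (pressed over 7 of their 10 mm), each diya stands at rest upright (within 0.1 rad) within 20 mm of where it began on the stand, and the bowl, jar and clip are within 30 mm of where they began (all of step 3 and distance of each of diya_small, diya_medium, diya_large from where it was at the start of the episode below 0.02 m and angle between each of diya_small, diya_medium, diya_large's own z axis and vertical below 0.1 rad and linear speed of each of diya_small, diya_medium, diya_large below 0.02 m/s and distance of each of bowl, jar, clip from where it was at the start of the episode below 0.03 m); the robot touches nothing.
It fails at once if the small diya or its flame is pushed with more than 15 N (contact force between diya_small and the fingers above 15 N or contact force between diya_small and the arm above 15 N).
It fails at once if the medium diya or its flame is pushed with more than 15 N (contact force between diya_medium and the fingers above 15 N or contact force between diya_medium and the arm above 15 N).
It fails at once if the large diya or its flame is pushed with more than 15 N (contact force between diya_large and the fingers above 15 N or contact force between diya_large and the arm above 15 N).
It fails at once if a diya is tipped or shoved: tilted over 0.3 rad or moved over 30 mm (angle between any of diya_small, diya_medium, diya_large's own z axis and vertical above 0.3 rad or distance of any of diya_small, diya_medium, diya_large from where it was at the start of the episode above 0.03 m).
It fails at once if the bowl, jar or clip is moved over 30 mm (distance of any of bowl, jar, clip from where it was at the start of the episode above 0.03 m).
It also fails if it takes over 48 s, if anything falls off the work surface, if the arm or the gripper's body presses on something with over 40 N, if the wrist force passes 120 N, or if a joint passes its speed limit or range.

## Robot

A 6-joint arm with a two-finger parallel gripper is mounted at the origin on the work surface. World frame = base frame: x ahead of the robot, y to its left, z up, the work surface at z = 0. Lengths are in m, angles in rad, forces in N, time in s.
With the tool pointing down it reaches from about 0.275 to 0.875 m from the base axis. Payload 12.5 kg.
Tool frame: the origin (TCP) lies midway between the tips of the shut fingers; the grasp point (between the pads) lies 19 mm behind it; z points along the fingers, y is the line along which they close (so a half turn about z gives the same grasp; the last joint's range is limited). The gripper opens to 85 mm and grips with 20 to 120 N. Pads are 22 mm wide; open, the fingers measure 114 mm over their backs; the gripper's body (76 mm by 85 mm) begins 54 mm behind the grasp point. The pads swing forward as they close: fully open they stand 13 mm farther back than shut.
Start: joints at [1.146, 0.351, 1.652, -0, 1.139, -0.085], TCP at [0.183, 0.519, 0.231] pointing down, gripper open.
Joint ranges: [-2.75, 2.75], [-0.79, 2.1], [0.01, 2.65], [-1.57, 4.71], [0.07, 3.14], [-2.87, 2.87]. Speed limits (rad/s): [2.22, 2.22, 2.79, 3.14, 3.14, 3.14].

## Interface

Orientations are given as [roll, pitch, yaw] about the fixed x, y, z axes, in that order (R = Rz(yaw) Ry(pitch) Rx(roll)).
In Python, from workcell import env gives the robot as it stands.
- The arm moves only by the tool step_arm, never from a script. Its argument "rows" is a list of rows, each an object with "hand": the opening, from -1 (shut) to 1 (fully open); "dp": the shift along the world's x, y, z in units of 5 cm (1.0 is 5 cm), a list of three; "roll": the turn about the world's z in units of 0.12 rad (1.0 is 0.12 rad). A call has 1 to 20 rows; each row shifts and turns the commanded pose from where the row before left it; what a row does not reach is not made up. A row lasts 1/10 s, in which the tool goes at most 50 mm and 8.59 degrees, less where a joint would pass 70% of its speed; a pose out of reach is approached as far as the arm can. A call with a number of a shift or a turn outside -1 to 1 is refused whole. A call with a gripper value outside its range is refused whole. The fingers move at their own pace and stop on an object; "force" is the grip in N (left out, the last holds). Time passes only in rows, so rows that do not move let the fingers close. It gives the time, the measured TCP pose, the force, the opening and the grip force at its end, in the units of the state.
- env.sense(): the state, without advancing time (a new reading comes with each control period).
- env.capture(name): name is "scene" or "top" or "wrist"; returns (picture, depth): 480x640x3 uint8, red, green, blue; 480x640 float32, m along the optical axis (not along the pixel's ray), 0 where there is no reading.
- env.get_calibration(name): a dict with "fx", "fy", "cx", "cy" (pixels), "pose" (4x4, takes a point from camera to world coordinates). Camera axes: x right, y up, looking along -z (the intrinsics and any distortion apply to the point x, -y, -z); pixel columns grow to the right and rows downward; lengths in m; the calibration is good to about 2 mm. A picture is of the moment at which its call begins: read the wrist's pose just before it. get_calibration takes no time and is no camera call; for the wrist camera it gives the pose at the moment of the call.
- env.finish_job(): hands the job in; it is judged then, once.
Trained networks look in the newest picture that a camera, given by its name, has taken for a name from the list of things; names that differ only in an ending like _2 or _b are one class to them, and where a whole thing is asked for, a point or a joint stands for the part that bears it (a point fixed in the world has none). Each returns a list of dicts, best first, with "p" (0 to 1); they miss things now and then, are a little off and sometimes report something else, mostly with a low value. They report only what shows in the picture. A call takes as long as a camera call.
- env.cut_out(camera, target): "pixels" (480x640 bool, what is visible of it) and "bbox" ([left, top, right, bottom] as shares, 0 to 1, of the picture: columns of its width, rows of its height, round what is visible of it).
- env.spot_point(camera, target): "point" ([column, row] as shares, 0 to 1, of the picture: columns of its width, rows of its height: a listed point, or the origin of a listed thing).
The state is a dict: "clock": time; "joints": joint angles; "qvel": joint speeds; "joint_torque": joint torques, N m; "position": TCP position; "orientation": TCP orientation; "force": force on the tool from outside, world axes, zero at the start; "moment": the same for the moment, N m; "width": finger opening in m; "finger_force": force on a finger pad.
Only numpy, scipy, OpenCV 4.12 (cv2) and the standard library are available. Lean on these libraries where they do the work, as an engineer would, in place of code of your own. Each camera call takes 0.05 s, during which the arm holds its last target. There are 200 camera calls.

## Working session

There is one attempt and no reset: what is moved stays moved. The work goes in short steps, Python scripts to look and compute and a tool call to move; the robot and the scene stay as the last step left them, time stands still between calls to the robot, and variables do not carry over. Pictures are saved under pics/ and viewed, at most 10 in all, crops included, and the job is handed in when it is done.

Besides the shell and the picture viewer there is one more tool, called as name(argument=value, ...) on one line, values as JSON. step_arm: Moves the arm, as the interface text tells. Shifts and turns lie within -1 to 1; 1 stands for 5 cm of shift or 0.12 rad of turn. Its arguments: {"type":"object","properties":{"rows":{"type":"array"},"force":{"type":"number"}},"required":["rows"]}

```bash
mkdir -p pics; cat > h.py <<'E'
import numpy as np, cv2
from workcell import env
def world(cam,col,row,d,cal=None):
    c=cal or env.get_calibration(cam)
    p=np.array([(col-c['cx'])/c['fx']*d, -(row-c['cy'])/c['fy']*d, -d,1])
    return (np.array(c['pose'])@p)[:3]
def ray(cam,col,row):
    c=env.get_calibration(cam); T=np.array(c['pose'])
    v=T[:3,:3]@np.array([(col-c['cx'])/c['fx'],-(row-c['cy'])/c['fy'],-1]); return T[:3,3],v
def tri(rs):
    A=np.zeros((3,3));b=np.zeros(3)
    for o,v in rs:
        v=v/np.linalg.norm(v);P=np.eye(3)-np.outer(v,v);A+=P;b+=P@o
    return np.linalg.solve(A,b)
E
python3 - <<'E'
from h import *
print(env.get_calibration('top').keys())
rs={}
for cam in ['top','scene']:
    im,d=env.capture(cam); cv2.imwrite(f'pics/{cam}0.png',im[:,:,::-1])
    for t in ['flame_small_top','flame_medium_top','flame_large_top','diya_small','diya_medium','diya_large','stand']:
        r=env.spot_point(cam,t)
        for q in r[:2]:
            c,w=q['point'][0]*640,q['point'][1]*480
            z=d[int(min(w,479)),int(min(c,639))]
            print(cam,t,round(q['p'],2),round(c,1),round(w,1),world(cam,c,w,z).round(4))
        if r: rs.setdefault(t,[]).append(ray(cam,r[0]['point'][0]*640,r[0]['point'][1]*480))
for t in rs:
    if len(rs[t])==2: print(t,tri(rs[t]).round(4))
s=env.sense();print(s['clock'],s['position'],s['orientation'],s['force'],s['width'])
E
```

```text
dict_keys(['fx', 'fy', 'cx', 'cy', 'pose'])
top flame_small_top 0.64 306.2 236.2 [0.549  0.0211 0.0726]
top flame_medium_top 0.42 365.0 239.6 [ 0.5381 -0.1147  0.0881]
top flame_large_top 0.56 252.7 238.2 [0.5437 0.1435 0.093 ]
top diya_small 0.77 305.8 243.3 [0.5322 0.0221 0.0743]
top diya_medium 0.91 363.3 243.3 [ 0.5318 -0.113   0.0632]
top diya_medium 0.54 491.7 243.9 [ 0.5324 -0.4362  0.0032]
top diya_large 0.79 256.4 239.3 [0.541  0.135  0.0935]
top diya_large 0.48 136.1 246.3 [0.5302 0.4185 0.0657]
top stand 0.68 307.3 238.9 [0.542  0.0184 0.0792]
scene flame_small_top 0.59 336.6 239.6 [0.4904 0.0459 0.0303]
scene flame_medium_top 0.64 275.8 251.1 [ 0.5394 -0.1154  0.0851]
scene diya_small 0.76 335.8 257.5 [0.5726 0.0139 0.0556]
scene diya_medium 0.93 273.4 270.0 [ 0.5474 -0.126   0.0368]
scene diya_medium 0.64 382.6 225.3 [0.5438 0.1384 0.0941]
scene diya_large 0.76 382.8 245.5 [0.556  0.1381 0.0411]
scene stand 0.64 330.2 268.4 [ 5.759e-01 -4.000e-04  2.840e-02]
flame_small_top [0.5481 0.0224 0.0867]
flame_medium_top [ 0.5385 -0.1151  0.0842]
diya_small [0.5378 0.0249 0.02  ]
diya_medium [ 0.5346 -0.1201  0.0225]
diya_large [0.5472 0.1421 0.0322]
stand [ 0.5486  0.0147 -0.0025]
0.8 [0.18330163 0.51856002 0.23130329] [3.14154828e+00 3.95441481e-05 2.80180767e+00] [-0.13769283 -0.28812469 -0.60339937] 0.08503222618575394
```

View pics/top0.png

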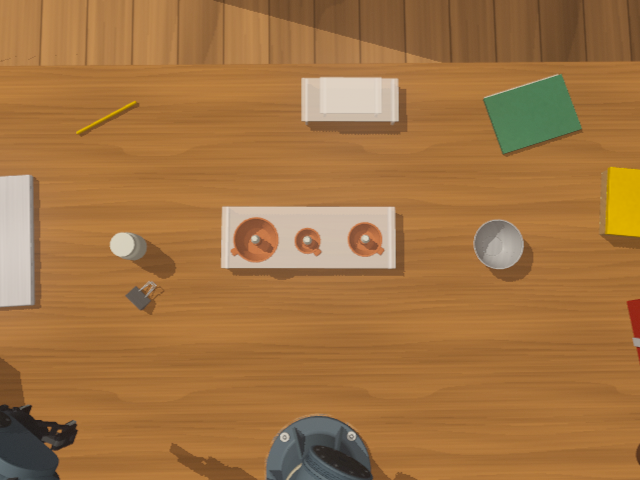

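View pics/scene0.png

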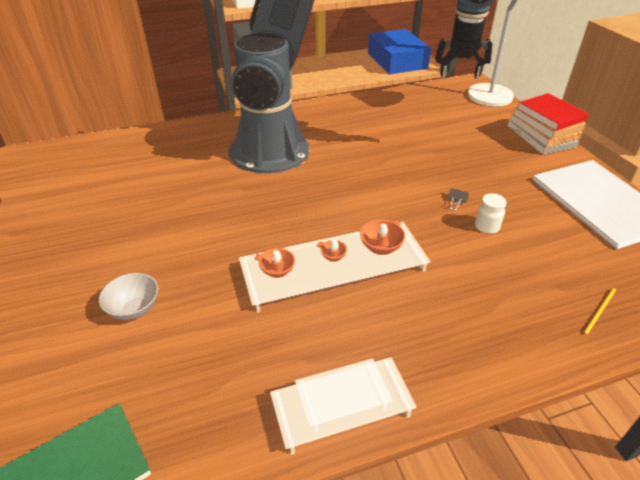

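Top view: the large diya is at about (256,240), the small at (307,240) and the medium at (365,240). The bowl (498,245), jar (125,246) and clip (143,295) are well clear of them. The scene view shows the same order. I'll shut the hand and move above the small diya for a wrist view.

step_arm(rows=[{"hand": -1, "dp": [0.43, -0.67, 0.03], "roll": 0}, {"hand": -1, "dp": [0.43, -0.67, 0.03], "roll": 0}, {"hand": -1, "dp": [0.43, -0.67, 0.03], "roll": 0}, {"hand": -1, "dp": [0.43, -0.67, 0.03], "roll": 0}, {"hand": -1, "dp": [0.43, -0.67, 0.03], "roll": 0}, {"hand": -1, "dp": [0.43, -0.67, 0.03], "roll": 0}, {"hand": -1, "dp": [0.43, -0.67, 0.03], "roll": 0}, {"hand": -1, "dp": [0.43, -0.67, 0.03], "roll": 0}, {"hand": -1, "dp": [0.43, -0.67, 0.03], "roll": 0}, {"hand": -1, "dp": [0.43, -0.67, 0.03], "roll": 0}, {"hand": -1, "dp": [0.43, -0.67, 0.03], "roll": 0}, {"hand": -1, "dp": [0.43, -0.67, 0.03], "roll": 0}, {"hand": -1, "dp": [0.43, -0.67, 0.03], "roll": 0}, {"hand": -1, "dp": [0.43, -0.67, 0.03], "roll": 0}, {"hand": -1, "dp": [0.43, -0.67, 0.03], "roll": 0}, {"hand": -1, "dp": [0, 0, 0], "roll": 0}, {"hand": -1, "dp": [0, 0, 0], "roll": 0}, {"hand": -1, "dp": [0, 0, 0], "roll": 0}])

```text
clock: 2.6
position: [0.5053, 0.0166, 0.2537]
orientation: [3.142, -0.0, 2.802]
force: [0.1, -0.4, -0.0]
width: -0.0001
finger_force: 0.0
```

```bash
cat > look.py <<'E'
import sys
from h import *
n=sys.argv[1]
s=env.sense();print(s['clock'],s['position'],s['orientation'],s['force'],s['width'])
im,d=env.capture('wrist'); cv2.imwrite(f'pics/{n}.png',im[:,:,::-1])
out={}
for t in ['flame_small_top','flame_medium_top','flame_large_top']:
    for q in env.spot_point('wrist',t)[:2]:
        c,w=q['point'][0]*640,q['point'][1]*480
        z=d[int(min(w,479)),int(min(c,639))]
        print(t,round(q['p'],2),round(c,1),round(w,1),world('wrist',c,w,z).round(4))
# blobs of white points high above the stand: cloud of points in the flame's top height
C=env.get_calibration('wrist');T=np.array(C['pose']);print('cam',T[:3,3].round(3))
v,u=np.mgrid[:480,:640]
P=np.stack([(u-C['cx'])/C['fx']*d,-(v-C['cy'])/C['fy']*d,-d],-1)@T[:3,:3].T+T[:3,3]
i=im.astype(int); white=(i.max(-1)-i.min(-1)<45)&(d>0)
for name,z0,y0 in [('small',.080,.021),('medium',.086,-.115),('large',.094,.143)]:
    m=(P[...,2]>z0-.006)&(P[...,2]<z0+.008)&(abs(P[...,1]-y0)<.025)&(abs(P[...,0]-.542)<.03)&white
    if m.sum()>5:
        Q=P[m]; print(name,m.sum(),'mid',((Q.min(0)+Q.max(0))/2).round(4),'mean',Q.mean(0).round(4),'size',np.ptp(Q,0).round(4))
E
python3 look.py w1
```

```text
2.6 [0.50532261 0.01664729 0.25369927] [ 3.14156369e+00 -4.86913943e-04  2.80220591e+00] [ 0.11611835 -0.4012445  -0.04120195] -0.00012380627536427136
flame_small_top 0.87 333.6 250.8 [0.5409 0.0181 0.0813]
flame_medium_top 0.96 180.5 306.0 [ 0.5434 -0.1164  0.0858]
flame_medium_top 0.24 336.3 250.9 [0.5419 0.0201 0.0809]
flame_large_top 0.8 491.9 209.6 [0.5443 0.14   0.0948]
cam [0.428 0.043 0.397]
small 246 mid [0.5397 0.019  0.0782] mean [0.5393 0.0191 0.0792] size [0.0139 0.0155 0.0083]
medium 219 mid [ 0.5415 -0.1154  0.0842] mean [ 0.5411 -0.1151  0.0851] size [0.0135 0.0134 0.0083]
large 310 mid [0.5423 0.1384 0.0922] mean [0.5418 0.1381 0.0928] size [0.014  0.0139 0.0083]
```

View pics/w1.png

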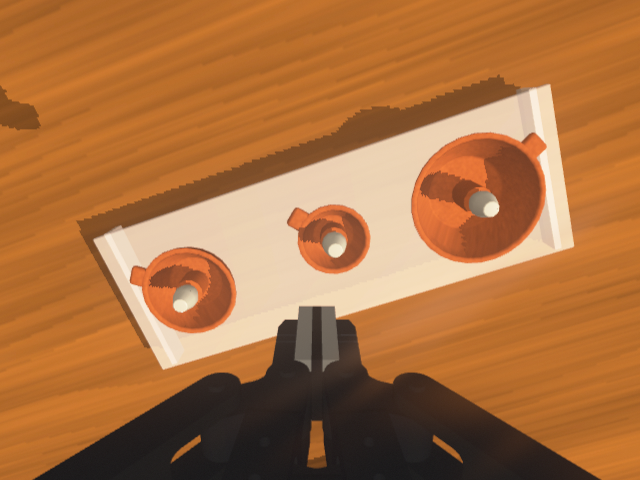

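The wrist view shows the three white tops at (334,246), (182,302) and (489,208). Their measured heights are 0.081, 0.086 and 0.095, as expected. Next I'll move close above the small one and check.

step_arm(rows=[{"hand": -1, "dp": [0.15, 0.01, -0.5], "roll": 0}, {"hand": -1, "dp": [0.15, 0.01, -0.5], "roll": 0}, {"hand": -1, "dp": [0.15, 0.01, -0.5], "roll": 0}, {"hand": -1, "dp": [0.15, 0.01, -0.5], "roll": 0}, {"hand": -1, "dp": [0.14, 0, -0.5], "roll": 0}, {"hand": -1, "dp": [0, 0, -0.3], "roll": 0}, {"hand": -1, "dp": [0, 0, 0], "roll": 0}, {"hand": -1, "dp": [0, 0, 0], "roll": 0}])

```text
clock: 3.6
position: [0.5428, 0.0184, 0.1143]
orientation: [3.142, 0.0, 2.802]
force: [-0.2, -0.0, 0.7]
width: -0.0001
finger_force: 0.0
```

```bash
python3 look.py w2
```

```text
3.6 [0.54284748 0.01835243 0.11430178] [3.14154640e+00 1.34337937e-04 2.80225412e+00] [-0.23311988 -0.04942025  0.69691244] -0.00014222723217952615
flame_small_top 0.6 317.9 282.4 [0.5413 0.0189 0.081 ]
flame_small_top 0.38 527.7 181.8 [0.5378 0.1312 0.0498]
flame_medium_top 0.78 54.5 375.2 [ 0.5425 -0.1162  0.0873]
flame_large_top 0.95 605.2 208.1 [0.5425 0.1393 0.0954]
flame_large_top 0.61 318.5 249.1 [0.5315 0.0226 0.0647]
cam [0.465 0.045 0.258]
small 483 mid [0.5398 0.0186 0.0781] mean [0.5378 0.0193 0.0785] size [0.0136 0.0154 0.0082]
medium 549 mid [ 0.5418 -0.1153  0.0841] mean [ 0.5398 -0.1143  0.0849] size [0.0156 0.0141 0.0082]
large 891 mid [0.5424 0.1382 0.0921] mean [0.5414 0.1369 0.0921] size [0.0153 0.0152 0.0081]
```

View pics/w2.png

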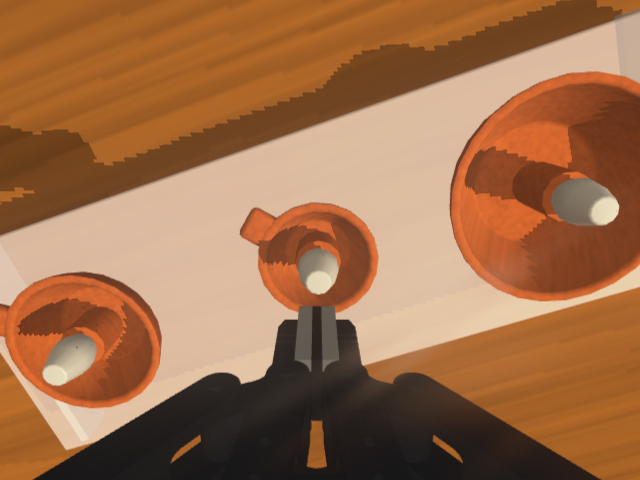

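The wrist view shows the small top at (318,283), right in front of the tips and in line with them. I'll go down slowly and watch the force.

step_arm(rows=[{"hand": -1, "dp": [-0.02, 0, -0.2], "roll": 0}, {"hand": -1, "dp": [-0.02, 0, -0.2], "roll": 0}, {"hand": -1, "dp": [0, 0, -0.2], "roll": 0}, {"hand": -1, "dp": [0, 0, -0.04], "roll": 0}, {"hand": -1, "dp": [0, 0, -0.04], "roll": 0}, {"hand": -1, "dp": [0, 0, -0.04], "roll": 0}, {"hand": -1, "dp": [0, 0, -0.04], "roll": 0}, {"hand": -1, "dp": [0, 0, -0.04], "roll": 0}, {"hand": -1, "dp": [0, 0, 0], "roll": 0}])

```text
clock: 4.7
position: [0.5407, 0.018, 0.0737]
orientation: [-3.142, -0.0, 2.802]
force: [-1.0, -1.1, 2.4]
width: -0.0
finger_force: 1.0
```

step_arm(rows=[{"hand": -1, "dp": [0, 0, -0.03], "roll": 0}, {"hand": -1, "dp": [0, 0, -0.03], "roll": 0}, {"hand": -1, "dp": [0, 0, -0.03], "roll": 0}, {"hand": -1, "dp": [0, 0, -0.03], "roll": 0}, {"hand": -1, "dp": [0, 0, 0], "roll": 0}, {"hand": -1, "dp": [0, 0, 0], "roll": 0}])

```text
clock: 5.3
position: [0.5408, 0.018, 0.0678]
orientation: [-3.142, -0.0, 2.802]
force: [-2.9, 0.7, 3.5]
width: -0.0001
finger_force: 1.7
```

step_arm(rows=[{"hand": -1, "dp": [0, 0, -0.02], "roll": 0}, {"hand": -1, "dp": [0, 0, -0.02], "roll": 0}, {"hand": -1, "dp": [0, 0, 0], "roll": 0}, {"hand": -1, "dp": [0, 0, 0], "roll": 0}])

```text
clock: 5.7
position: [0.5408, 0.0181, 0.0659]
orientation: [-3.142, -0.0, 2.802]
force: [-3.2, -0.1, 6.5]
width: 0.0
finger_force: 3.1
```

The force is rising at the rate of the flame spring alone, so the switch is at its stop. I'll lift off, move over the medium one and look.

step_arm(rows=[{"hand": -1, "dp": [0, 0, 0.1], "roll": 0}, {"hand": -1, "dp": [0, 0, 0.2], "roll": 0}, {"hand": -1, "dp": [0, 0, 0.4], "roll": 0}, {"hand": -1, "dp": [0, 0, 0.4], "roll": 0}, {"hand": -1, "dp": [0.01, -0.53, 0], "roll": 0}, {"hand": -1, "dp": [0.01, -0.54, 0], "roll": 0}, {"hand": -1, "dp": [0.01, -0.54, 0], "roll": 0}, {"hand": -1, "dp": [0.01, -0.54, 0], "roll": 0}, {"hand": -1, "dp": [0, -0.54, 0], "roll": 0}, {"hand": -1, "dp": [0, 0, 0], "roll": 0}, {"hand": -1, "dp": [0, 0, 0], "roll": 0}])

```text
clock: 6.8
position: [0.5429, -0.1166, 0.1212]
orientation: [3.141, 0.001, 2.801]
force: [0.6, -0.2, -0.1]
width: -0.0002
finger_force: 0.0
```

```bash
python3 look.py w3
```

```text
6.8 [ 0.54289201 -0.11664852  0.12119383] [3.14142895e+00 5.69738925e-04 2.80070244e+00] [ 0.62233911 -0.21638308 -0.07450735] -0.00021646197360529354
flame_small_top 0.84 588.9 181.2 [0.5417 0.0186 0.0694]
flame_medium_top 0.68 317.1 285.0 [ 0.5423 -0.1159  0.0864]
flame_medium_top 0.35 592.6 179.5 [0.5413 0.0202 0.0697]
cam [ 0.465 -0.089  0.264]
medium 633 mid [ 0.5406 -0.1158  0.0837] mean [ 0.5399 -0.1155  0.0847] size [0.0137 0.0146 0.0075]
```

View pics/w3.png

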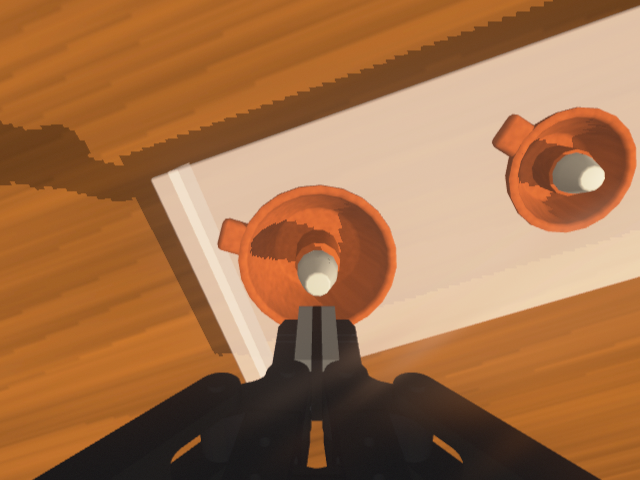

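The small flame at (590,180) now stands at z = 0.0695, down from 0.081 and staying down. The medium top at (318,285) is in line with the tips.

step_arm(rows=[{"hand": -1, "dp": [0, 0.01, -0.2], "roll": 0}, {"hand": -1, "dp": [0, 0, -0.2], "roll": 0}, {"hand": -1, "dp": [0, 0, -0.2], "roll": 0}, {"hand": -1, "dp": [0, 0, -0.04], "roll": 0}, {"hand": -1, "dp": [0, 0, -0.04], "roll": 0}, {"hand": -1, "dp": [0, 0, -0.04], "roll": 0}, {"hand": -1, "dp": [0, 0, -0.04], "roll": 0}, {"hand": -1, "dp": [0, 0, -0.04], "roll": 0}, {"hand": -1, "dp": [0, 0, -0.04], "roll": 0}, {"hand": -1, "dp": [0, 0, -0.04], "roll": 0}, {"hand": -1, "dp": [0, 0, -0.04], "roll": 0}, {"hand": -1, "dp": [0, 0, 0], "roll": 0}, {"hand": -1, "dp": [0, 0, 0], "roll": 0}])

```text
clock: 8.3
position: [0.5428, -0.116, 0.0748]
orientation: [3.142, 0.0, 2.802]
force: [-0.7, -0.4, 1.8]
width: -0.0002
finger_force: 0.9
```

step_arm(rows=[{"hand": -1, "dp": [0, 0, -0.02], "roll": 0}, {"hand": -1, "dp": [0, 0, -0.02], "roll": 0}, {"hand": -1, "dp": [0, 0, -0.02], "roll": 0}, {"hand": -1, "dp": [0, 0, -0.02], "roll": 0}, {"hand": -1, "dp": [0, 0, 0], "roll": 0}, {"hand": -1, "dp": [0, 0, 0], "roll": 0}])

```text
clock: 8.9
position: [0.5429, -0.116, 0.0711]
orientation: [-3.142, 0.0, 2.802]
force: [-2.6, 1.2, 7.2]
width: -0.0001
finger_force: 3.6
```

Medium is at 7 N and bottomed. Lift off and go over the large one.

step_arm(rows=[{"hand": -1, "dp": [0, 0, 0.1], "roll": 0}, {"hand": -1, "dp": [0, 0, 0.2], "roll": 0}, {"hand": -1, "dp": [0, 0, 0.4], "roll": 0}, {"hand": -1, "dp": [0, 0, 0.5], "roll": 0}, {"hand": -1, "dp": [0, 0.51, 0], "roll": 0}, {"hand": -1, "dp": [0, 0.51, 0], "roll": 0}, {"hand": -1, "dp": [0, 0.51, 0], "roll": 0}, {"hand": -1, "dp": [0, 0.51, 0], "roll": 0}, {"hand": -1, "dp": [0, 0.51, 0], "roll": 0}, {"hand": -1, "dp": [0, 0.51, 0], "roll": 0}, {"hand": -1, "dp": [0, 0.51, 0], "roll": 0}, {"hand": -1, "dp": [0, 0.51, 0], "roll": 0}, {"hand": -1, "dp": [0, 0.51, 0], "roll": 0}, {"hand": -1, "dp": [0, 0.51, 0], "roll": 0}, {"hand": -1, "dp": [0, 0, 0], "roll": 0}, {"hand": -1, "dp": [0, 0, 0], "roll": 0}])

```text
clock: 10.5
position: [0.5427, 0.1392, 0.131]
orientation: [-3.141, 0.0, 2.803]
force: [-0.4, -1.0, -0.1]
width: -0.0003
finger_force: 0.0
```

```bash
python3 look.py w4
```

```text
10.5 [0.54269326 0.13917933 0.1309989 ] [-3.14148910e+00  1.00151096e-04  2.80282862e+00] [-0.42571035 -1.03939873 -0.12377546] -0.00029507060227446005
flame_large_top 0.88 324.7 284.1 [0.5442 0.1411 0.0936]
cam [0.465 0.165 0.274]
large 652 mid [0.5424 0.1388 0.092 ] mean [0.5417 0.1389 0.0929] size [0.0139 0.0154 0.0079]
```

View pics/w4.png

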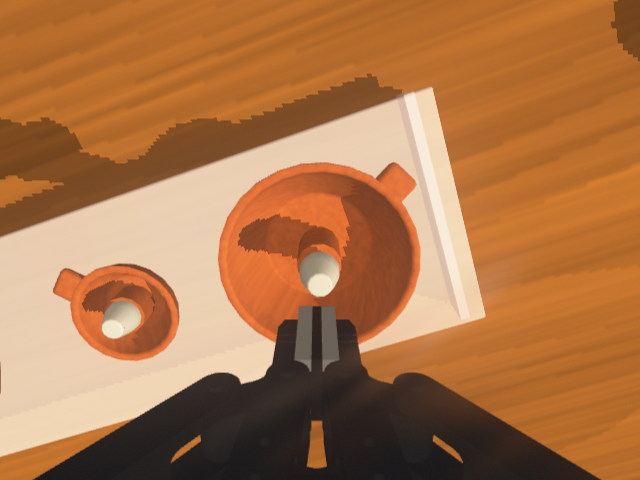

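The large top at (320,285) is in line with the tips. Before pressing it, I'll check that the medium one has stayed down.

```bash
python3 - <<'E'
from h import *
for cam in ['scene','top']:
    im,d=env.capture(cam);C=env.get_calibration(cam);T=np.array(C['pose'])
    v,u=np.mgrid[:480,:640]
    P=np.stack([(u-C['cx'])/C['fx']*d,-(v-C['cy'])/C['fy']*d,-d],-1)@T[:3,:3].T+T[:3,3]
    for n,x,y in [('s',.5415,.0185),('m',.5425,-.116)]:
        m=(np.hypot(P[...,0]-x,P[...,1]-y)<.01)&(d>0)
        print(cam,n,m.sum(),np.sort(P[m][:,2])[-4:].round(4))
E
```

```text
scene s 87 [0.0704 0.0705 0.0717 0.0721]
scene m 96 [0.0766 0.0772 0.0776 0.0779]
top s 55 [0.0727 0.0732 0.0734 0.0739]
top m 57 [0.0783 0.0787 0.0811 0.0811]
```

Both are down, with the medium 6 mm above the small as it should be. Now I'll press the large one.

step_arm(rows=[{"hand": -1, "dp": [0.01, 0, -0.2], "roll": 0}, {"hand": -1, "dp": [0, 0, -0.2], "roll": 0}, {"hand": -1, "dp": [0, 0, -0.2], "roll": 0}, {"hand": -1, "dp": [0, 0, -0.04], "roll": 0}, {"hand": -1, "dp": [0, 0, -0.04], "roll": 0}, {"hand": -1, "dp": [0, 0, -0.04], "roll": 0}, {"hand": -1, "dp": [0, 0, -0.04], "roll": 0}, {"hand": -1, "dp": [0, 0, -0.04], "roll": 0}, {"hand": -1, "dp": [0, 0, -0.04], "roll": 0}, {"hand": -1, "dp": [0, 0, -0.04], "roll": 0}, {"hand": -1, "dp": [0, 0, -0.04], "roll": 0}, {"hand": -1, "dp": [0, 0, -0.04], "roll": 0}, {"hand": -1, "dp": [0, 0, 0], "roll": 0}, {"hand": -1, "dp": [0, 0, 0], "roll": 0}])

```text
clock: 12.2
position: [0.5434, 0.1391, 0.0828]
orientation: [3.141, 0.0, 2.802]
force: [1.1, 1.1, 1.4]
width: -0.0001
finger_force: 0.9
```

step_arm(rows=[{"hand": -1, "dp": [0, 0, -0.02], "roll": 0}, {"hand": -1, "dp": [0, 0, -0.02], "roll": 0}, {"hand": -1, "dp": [0, 0, -0.02], "roll": 0}, {"hand": -1, "dp": [0, 0, 0], "roll": 0}, {"hand": -1, "dp": [0, 0, 0], "roll": 0}])

```text
clock: 12.7
position: [0.5434, 0.1391, 0.08]
orientation: [3.141, 0.0, 2.802]
force: [-0.8, -0.2, 5.6]
width: -0.0
finger_force: 2.9
```

step_arm(rows=[{"hand": -1, "dp": [0, 0, -0.02], "roll": 0}, {"hand": -1, "dp": [0, 0, 0], "roll": 0}, {"hand": -1, "dp": [0, 0, 0], "roll": 0}])

```text
clock: 13.0
position: [0.5435, 0.1391, 0.0791]
orientation: [3.141, 0.0, 2.802]
force: [-1.2, -0.5, 7.1]
width: -0.0003
finger_force: 3.6
```

step_arm(rows=[{"hand": -1, "dp": [0, 0, 0.1], "roll": 0}, {"hand": -1, "dp": [0, 0, 0.2], "roll": 0}, {"hand": -1, "dp": [0, 0, 0.5], "roll": 0}, {"hand": -1, "dp": [0, 0, 0.6], "roll": 0}, {"hand": -1, "dp": [-0.3, -0.4, 0.6], "roll": 0}, {"hand": -1, "dp": [-0.3, -0.5, 0.6], "roll": 0}, {"hand": -1, "dp": [-0.3, -0.5, 0.6], "roll": 0}, {"hand": -1, "dp": [0, -0.5, 0.3], "roll": 0}, {"hand": -1, "dp": [0, -0.5, 0], "roll": 0}, {"hand": -1, "dp": [0, 0, 0], "roll": 0}, {"hand": -1, "dp": [0, 0, 0], "roll": 0}, {"hand": -1, "dp": [0, 0, 0], "roll": 0}])

```text
clock: 14.2
position: [0.498, 0.0197, 0.2535]
orientation: [-3.141, -0.001, 2.802]
force: [0.5, -0.4, -0.6]
width: -0.0001
finger_force: 0.0
```

```bash
sed -i 's/>z0-.006/>z0-.016/' look.py; python3 look.py w5
```

```text
14.2 [0.49801692 0.01969791 0.25354088] [-3.14149547e+00 -9.11729384e-04  2.80220353e+00] [ 0.51535472 -0.38156737 -0.601397  ] -9.150292143177519e-05
flame_small_top 0.81 332.7 257.9 [0.543  0.0174 0.0703]
flame_medium_top 0.91 182.5 311.4 [ 0.5442 -0.1181  0.0775]
flame_large_top 0.86 485.9 215.8 [0.5438 0.1405 0.0851]
flame_large_top 0.73 459.6 200.1 [0.5353 0.1319 0.0549]
cam [0.42  0.046 0.397]
small 224 mid [0.5396 0.0192 0.0679] mean [0.5393 0.0189 0.0689] size [0.0138 0.0155 0.0078]
medium 202 mid [ 0.5411 -0.1157  0.074 ] mean [ 0.541  -0.1152  0.075 ] size [0.0137 0.014  0.008 ]
large 277 mid [0.5422 0.1383 0.082 ] mean [0.5419 0.1381 0.0827] size [0.0136 0.0138 0.0078]
```

View pics/w5.png

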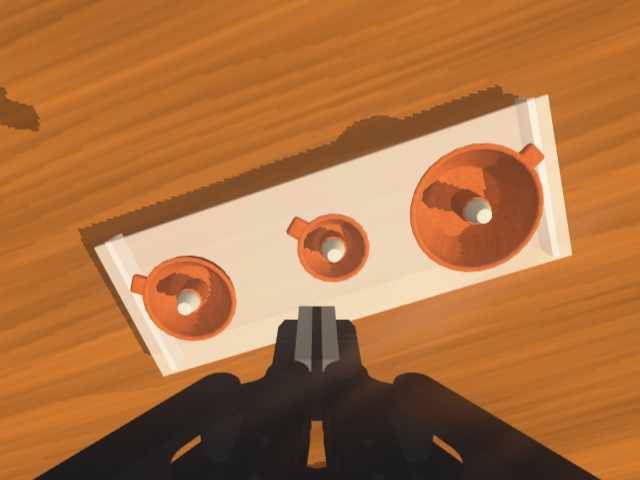

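The wrist view shows the tops at (333,256), (185,308) and (484,215). All three are about 10 mm lower than at the start, and the diyas are upright where they began.

```bash
python3 -c "
from workcell import env
print(env.finish_job())"
```

```text
the job is handed in; nothing more can be done
None
```

I pressed all three flames down in order (small, medium, large). The last wrist view showed each about 10 mm lower and staying down, with the diyas upright where they began. Force readings at the end of each press were 6.5 to 7.2 N, and the job is handed in, but no verdict came back.

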